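Gauge a cheese's height and lock the reading

ROBOT

A 6-joint arm with a two-finger parallel gripper is mounted at the origin on the work surface. World frame = base frame: x ahead of the robot, y to its left, z up, the work surface at z = 0. Lengths are in m, angles in rad, forces in N, time in s.
With the tool pointing down it reaches from about 0.3 to 0.875 m from the base axis. Payload 6.4 kg.
Tool frame: the origin (TCP) lies between the finger pads; the fingertips stand 19 mm ahead of it and the grasp point (between the pads) is the TCP (ctrl.tips_ahead is the z of the fingertips in the tool frame, in m); z points along the fingers, y is the line along which they close (so a half turn about z gives the same grasp; the last joint's range is limited). The gripper opens to 85 mm and grips with 20 to 120 N. Pads are 22 mm wide; open, the fingers measure 114 mm over their backs; the gripper's body (76 mm by 85 mm) begins 54 mm behind the grasp point. The pads swing forward as they close: fully open they stand 13 mm farther back than shut.
Start: joints at [-1.488, 0.181, 1.607, -0, 1.354, -0.206], TCP at [0.164, -0.551, 0.22] pointing down, gripper open.
Joint ranges: [-2.99, 2.99], [-0.89, 2.07], [0.3, 2.58], [-1.14, 4.28], [0, 2.63], [-3.12, 3.12]. Speed limits (rad/s): [2.57, 2.57, 3.01, 3.14, 3.14, 3.14].

INTERFACE

Orientations are given as a unit quaternion [w, x, y, z].
In Python, from bench import readout, vision, ctrl gives the robot as it stands.
- The arm moves only by the tool play_rows, never from a script. Its arguments are lists of equal length, an entry for each row: "xyz": the shift along the tool's x, y, z in mm, a list of three; "rot": the turn, a rotation vector about the tool's x, y, z in rad, a list of three; "grip": the opening, from 0 (shut) to 1 (fully open). In form: {"xyz": [[x, y, z], ...], "rot": [[rx, ry, rz], ...], "grip": [grip, ...]}. A call has exactly 10 rows; each row is the pose to reach, as a shift and turn from the pose commanded when the call began, along the tool's axes at that moment; what a row does not reach only later rows make up. A row lasts 1/8 s, in which the tool goes at most 62.5 mm and 10.7 degrees, less where a joint would pass 70% of its speed; a pose out of reach is approached as far as the arm can. A call with a gripper value outside its range is refused whole. The fingers move at their own pace and stop on an object; the grip force is fixed at half the most. Time passes only in rows, so rows that repeat a pose let the fingers close, or fill a call up. It gives the time, the measured TCP pose, the force, the opening and the grip force at its end, in the units of the state.
- readout.get_obs(): the state, without advancing time (a new reading comes with each control period).
- vision.camera(name): name is "side" or "top" or "wrist"; returns a dict with "color" (400x640x3 uint8, red, green, blue), "depth" (400x640 float32, m along the optical axis (not along the pixel's ray), 0 where there is no reading), "camera_matrix" (3x3 intrinsics, pixels), "extrinsics" (4x4, takes a point from camera to world coordinates); the wrist camera has in their place "hand_eye" (4x4, takes a point from camera to tool coordinates, whose origin is the TCP and whose axes are the flange's). Camera axes: x right, y down, z forward; pixel columns grow to the right and rows downward; lengths in m; the calibration is good to about 2 mm. The wrist camera is an equidistant fisheye: a pixel r from the principal point sees the ray r / f radians off the axis. A picture is of the moment at which its call begins: read the wrist's pose just before it.
- ctrl.hand_in(): hands the job in; it is judged then, once.
The state is a dict: "time_s": time; "q": joint angles; "dq": joint speeds; "joint_efforts": joint torques, N m; "eef_pos": TCP position; "eef_rot": TCP orientation; "wrist_force": force on the tool from outside, world axes, zero at the start; "torque": the same for the moment, N m; "opening": opening from 0.0 (shut) to 1.0 (fully open); "grasp_force": force on a finger pad.
Only numpy, scipy, OpenCV 4.12 (cv2) and the standard library are available. Lean on these libraries where they do the work, as an engineer would, in place of code of your own. Each camera call takes 0.05 s, during which the arm holds its last target. There are 200 camera calls.

TASK

Measure the cheese that stands on the height gauge: pull the brake knob all the way out to free the gauge's slide, lower the slide by its handle until the sprung foot rests on the cheese and is pushed about half way (7 mm) up into the slide, then push the knob fully home again to lock the slide there, and let go. Press the cheese only gently, and do not move the slide while the brake knob is in. Leave all cheeses and the other things on the table where they are.

Things in the scene. Friction and masses are not known exactly. Their poses are not given: they have to be found in the camera images.
- gauge: Fixed height gauge. Origin: on the table under the centre of its round steel anvil (116 mm across, top 20 mm up). Base plate 130 mm wide (y), from 75 mm in front (-x) to 153 mm behind the origin. A 28 mm steel column, 336 mm tall, stands 125 mm behind the anvil's centre (+x); a level arm (the slide, 30 to 34 mm wide, 22 mm thick) runs on it and reaches forward over the anvil.
- slide (a joint): Height of the gauge's slide, m, growing upwards, 0 to 0.125: height of the foot's sole above the anvil while its spring is relaxed, so it meets a cheese of height h when it reads h. Starts at 0.085 to 0.115, stays where it is left: 5 N pushes it down, 11 N lifts it, plus drag 15 N per m/s. The brake has no physical effect: not moving it with the knob in is a rule.
- handle_top (a point): Centre of the top end of the slide's handle: an upright black plastic post 18 mm in diameter that stands 52 mm clear of the top of the slide's arm, 45 mm in front (-x of the gauge) of the foot's axis. It moves up and down with the slide; its world height is 0.130 + slide.
- foot (a joint): How far the sprung foot is pushed up into the slide, m: 0 hanging free, 0.014 at the end of its travel. Spring 0.2 N per mm plus 1 N of preload and foot weight: about 2.4 N at half travel. As it goes in, the foot's thin stem with its dark collar rises by as much above the slide's arm.
- foot_sole (a point): Centre of the underside of the foot, a steel disc 24 mm across and 6 mm thick on an 8 mm stem, on the anvil's axis; its sole hangs 36 mm under the slide's arm when free. World height of the sole = 0.020 + slide + foot.
- brake_box: Fixed brake switch box, 130 mm deep (x), 110 wide, with a sloped panel looking up and forward (-x), normal 33 degrees from vertical. Origin: centre of the underside. A guard hoop of 16 mm tube: posts at x +40, y +-98 mm, bent forward at height 222 mm to a cross bar along y at x -40 mm, right above the knob: reach it with the tool tilted along the knob's axis, in front of the bar.
- knob_head (a point): Centre of the head of the pull knob in the middle of the sloped panel: a black plastic disc 30 mm in diameter and 16 mm thick on a 10 mm stem. Its z axis is the knob's axis and pulling direction (up and towards the robot, 33 degrees from vertical); y is level, along the panel. Pushed home, this point is 30 mm above the panel along that axis.
- knob (a joint): Pull of the knob along its axis, m: 0 = fully home, brake on (so it starts); 0.018 = out at its stop, brake off. Moves with 4 N of friction and stays where it is left.
- wheel: Flat round cheese, 96 mm across, 38 mm high, brown rind. Origin: centre of its underside. One of the three cheeses, any of them, stands near the middle of the anvil; the other two stand on a 20 mm thick wooden board between gauge and brake box.
- truckle: Tall round cheese, 76 mm across, 68 mm high, brown rind, origin at the centre of its underside.
- block: Rectangular pale cheese 85 x 70 x 53 mm (height 53), origin at the centre of its underside.
- label_roll: Bystander: white paper label roll standing on end, 54 mm across, 40 mm high, between gauge and brake box. Origin: centre of its underside.
- jar: Bystander: jar 56 mm across, 85 mm high, nearest the robot. Origin: centre of its underside.
- spatula: Bystander: spatula with a wooden handle, 0.28 m long, lying flat along x on the table at the left; origin under the middle of its length.
- tub: Bystander: white bowl 90 mm across, 60 mm high, at the right. Origin: centre of its underside.
Things that resemble listed ones, but are neither listed nor needed, are in the scene too. What is shaped like the wheel but black or orange is not meant.

How it is judged:
On the way, in this order (a step that is already met when the one before it is completed fails the run):
1. the brake knob is pulled out to its stop while the slide is still where it was (value of joint knob above 0.015 m and distance of handle_top from where it was at the start of the episode below 0.006 m), for 0.2 s.
2. with the knob out, the slide is lowered and its foot rests on the cheese, pushed in 3.5 to 10.5 mm (value of joint knob above 0.014 m and value of joint foot between 0.0035 and 0.0105 m and (contact force between foot and wheel above 0.5 N or contact force between foot and truckle above 0.5 N or contact force between foot and block above 0.5 N)), for 0.3 s.
At the end, for the whole second after the job is handed in: the brake knob is home (within 3 mm), the slide stands still, and its foot rests on the cheese on the anvil, pushed in by 3.5 to 10.5 mm (value of joint knob below 0.003 m and value of joint foot between 0.0035 and 0.0105 m and velocity of joint slide between -0.003 and 0.003 m/s and (contact force between foot and wheel above 0.5 N or contact force between foot and truckle above 0.5 N or contact force between foot and block above 0.5 N)); the robot touches nothing.
It fails at once if the slide is moved (faster than 8 mm/s) while the brake knob is less than half way out (value of joint knob below 0.009 m and (velocity of joint slide above 0.008 m/s or velocity of joint slide below -0.008 m/s)).
It fails at once if the foot presses a cheese with more than 10 N (contact force between foot and wheel above 10 N or contact force between foot and truckle above 10 N or contact force between foot and block above 10 N).
It fails at once if a cheese is shifted by more than 12 mm (distance of any of wheel, truckle, block from where it was at the start of the episode above 0.012 m).
It fails at once if a bystander is shifted by more than 30 mm (distance of any of label_roll, jar, spatula, tub from where it was at the start of the episode above 0.03 m).
It also fails if it takes over 67 s, if anything falls off the work surface, if the arm or the gripper's body presses on something with over 40 N, if the wrist force passes 120 N, or if a joint passes its speed limit or range.

## Working session

There is one attempt and no reset: what is moved stays moved. The work goes in short steps, Python scripts to look and compute and a tool call to move; the robot and the scene stay as the last step left them, time stands still between calls to the robot, and variables do not carry over. Pictures are saved under pics/ and viewed, at most 10 in all, crops included, and the job is handed in when it is done.

Besides the shell and the picture viewer there is one more tool, called after ">>>" in YAML: its name, and indented under it one key for each argument. play_rows: Moves the arm, as the interface text tells. Its arguments: {"type":"object","properties":{"xyz":{"type":"array","items":{"type":"array","items":{"type":"number"}}},"rot":{"type":"array","items":{"type":"array","items":{"type":"number"}}},"grip":{"type":"array","items":{"type":"number"}}},"required":["xyz","rot","grip"]}

```bash
mkdir -p pics
cat > h.py <<'E'
import numpy as np,cv2,pickle
from bench import readout,vision,ctrl
from scipy.spatial.transform import Rotation as R
def shot(n,f):
    c=vision.camera(n); pickle.dump(c,open(f'pics/{f}.pkl','wb')); cv2.imwrite(f'pics/{f}.png',c['color'][...,::-1]); return c
def pts(c):
    K=c['camera_matrix'];d=c['depth'];v,u=np.mgrid[:400,:640]
    P=np.stack([(u-K[0,2])/K[0,0]*d,(v-K[1,2])/K[1,1]*d,d],-1)
    return P@c['extrinsics'][:3,:3].T+c['extrinsics'][:3,3]
E
python3 - <<'E'
from h import *
a=shot('side','s0');b=shot('top','t0')
for c in (a,b): print(c['extrinsics'].round(3),c['camera_matrix'].round(1))
o=readout.get_obs();print(o['eef_pos'],o['eef_rot'],o['opening'],o['time_s'])
E
```

```text
[[-0.806 -0.396  0.441 -0.016]
 [-0.592  0.544 -0.594  0.822]
 [-0.005 -0.74  -0.673  1.047]
 [ 0.     0.     0.     1.   ]] [[471.6   0.  314.6]
 [  0.  471.6 202.6]
 [  0.    0.    1. ]]
[[ 1.900e-02 -9.970e-01  7.900e-02  4.400e-01]
 [-1.000e+00 -1.800e-02  1.100e-02 -1.000e-03]
 [-9.000e-03 -7.900e-02 -9.970e-01  1.943e+00]
 [ 0.000e+00  0.000e+00  0.000e+00  1.000e+00]] [[507.1   0.  321.1]
 [  0.  507.1 200.9]
 [  0.    0.    1. ]]
[ 0.16373893 -0.55066568  0.21947245] [-7.90336983e-04  9.89594402e-01  1.43882912e-01  5.59372267e-05] 0.9963104297109324 0.1
```

View pics/s0.png

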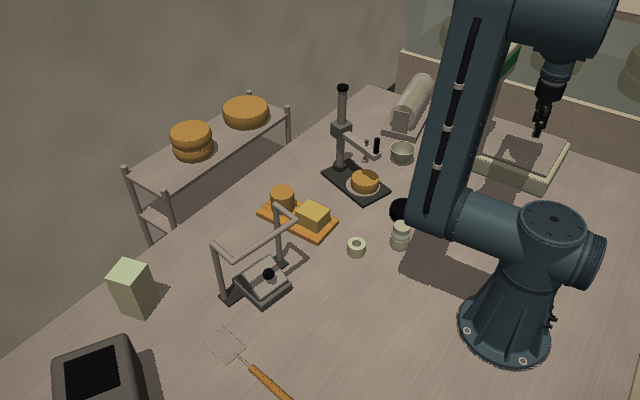

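View pics/t0.png

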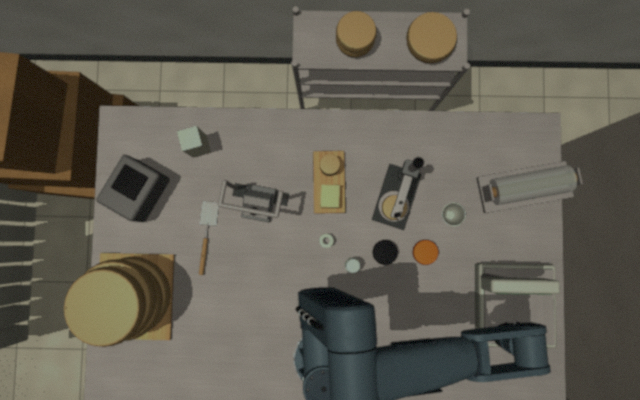

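The side view shows the gauge column top at (343,88), handle at (377,146), wheel on the anvil at (366,182), and the knob at (268,273) under the hoop. In the top view the gauge is at (400,195) and the box at (255,205). The knob could be confused with the black disc at top (385,252) or the black handle at (377,146). The one on the sloped panel is the knob.

Run:
```python
from h import *
a=pickle.load(open('pics/s0.pkl','rb'));b=pickle.load(open('pics/t0.pkl','rb'))
A=a['color'][190:310,200:330,::-1];B=a['color'][80:210,310:440,::-1]
C=b['color'][170:235,205:315,::-1];D=b['color'][150:235,365:435,::-1]
f=lambda x:cv2.resize(x,(400,300),interpolation=cv2.INTER_CUBIC)
cv2.imwrite('pics/crop1.png',np.vstack([np.hstack([f(A),f(B)]),np.hstack([f(C),f(D)])]))
P=pts(a);Q=pts(b)
for n,u,v in [('knob',268,273),('knob',268,270),('handle',377,139),('handle',377,146),('coltop',343,87),('wheel',366,178)]: print(n,P[v,u].round(3))
for n,u,v in [('wheel',390,212),('coltop',418,163),('handle',393,208),('bar',250,212),('knob',258,214)]: print(n,Q[v,u].round(3))
```

```text
knob [0.545 0.27  0.096]
knob [0.548 0.266 0.101]
handle [ 0.536 -0.24   0.229]
handle [ 0.533 -0.238  0.206]
coltop [ 0.69  -0.279  0.337]
wheel [ 0.568 -0.251  0.056]
wheel [ 0.552 -0.238  0.053]
coltop [ 0.693 -0.29   0.339]
handle [ 0.559 -0.233  0.175]
bar [0.533 0.259 0.223]
knob [0.536 0.255 0.05 ]
```

View pics/crop1.png

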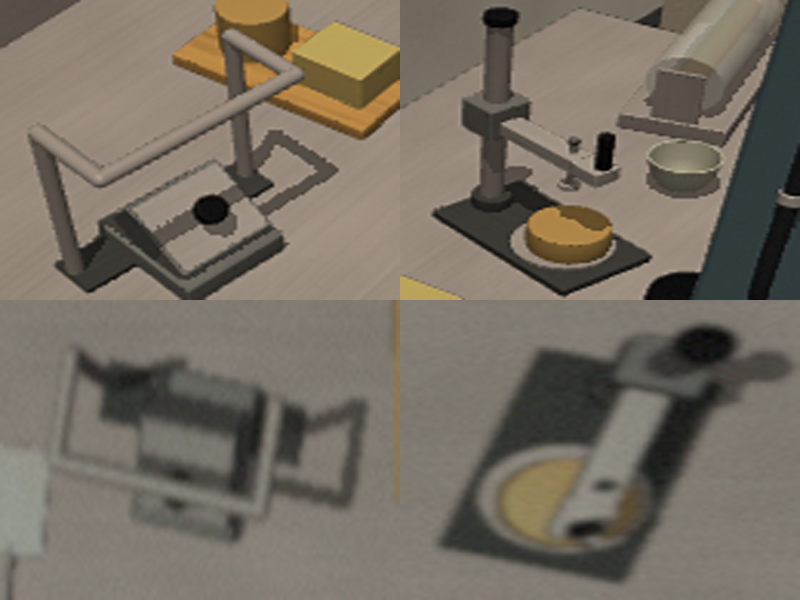

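The crops confirm the choices: the black disc on the sloped panel (side crop 211,209) is the knob, and the black post at the arm's end is the handle. Next I'll fit the geometry.

Run:
```python
from h import *
a=pickle.load(open('pics/s0.pkl','rb'));b=pickle.load(open('pics/t0.pkl','rb'))
P=pts(a);Q=pts(b);g=a['color'].max(-1)
m=np.zeros((400,640),bool);m[262:285,258:280]=1;m&=(g<45)&(P[...,2]>.07)
k=P[m];print('knob n',len(k),k.mean(0).round(4),k.min(0).round(3),k.max(0).round(3))
# panel
poly=np.zeros((400,640),np.uint8)
c=lambda x,y:(200+x*130/400,190+y*120/300)
cv2.fillPoly(poly,[np.array([c(130,215),c(210,172),c(250,215),c(180,262)]).astype(int)],1)
m2=(poly>0)&~cv2.dilate(m.astype(np.uint8),np.ones((7,7))).astype(bool)&(P[...,2]<.1)
X=P[m2];
for _ in range(4):
    ce=X.mean(0);n=np.linalg.svd(X-ce,full_matrices=0)[2][2];n*=np.sign(n[2]);r=(X-ce)@n;X=X[abs(r)<max(.002,2*r.std())]
print('panel',len(X),ce.round(4),n.round(3),'tilt',np.degrees(np.arccos(n[2])),'yaw',np.degrees(np.arctan2(-n[1],-n[0])),'height knob',(k.mean(0)-ce)@n)
# bar: side and top
for nm,PP in (('side',P),('top',Q)):
    x=PP[(abs(PP[...,2]-.226)<.008)&(PP[...,1]>.1)&(PP[...,1]<.45)&(PP[...,0]>.4)&(PP[...,0]<.7)]
    print(nm,len(x)); 
    for y in np.arange(.15,.40,.02):
        s=x[abs(x[:,1]-y)<.01]
        if len(s): print(round(y,3),len(s),s[:,0].min().round(3),np.median(s[:,0]).round(3),s[:,2].mean().round(3))
m=np.zeros((400,640),bool);m[130:160,365:390]=1;m&=(g<50)&(P[...,2]>.15)&(P[...,2]<.26)
h=P[m];print('handle',len(h),h.mean(0).round(4),h.min(0).round(3),h.max(0).round(3))
x=P[(P[...,2]>.02)&(P[...,2]<.4)&(P[...,0]>.66)&(P[...,0]<.72)&(abs(P[...,1]+.285)<.03)]
t=x[x[:,2]>.325];print('coltop',len(t),t.mean(0),t.min(0),t.max(0))
t=Q[(Q[...,2]>.325)&(abs(Q[...,0]-.69)<.04)&(abs(Q[...,1]+.29)<.04)];print('coltop T',len(t),t.mean(0),t.min(0),t.max(0))
for nm,PP in (('s',P),('t',Q)):
    w=PP[(abs(PP[...,2]-.058)<.006)&(abs(PP[...,0]-.565)<.06)&(abs(PP[...,1]+.25)<.06)];print('wheel',nm,len(w),w.min(0),w.max(0))
```

```text
knob n 103 [0.5432 0.2715 0.0961] [0.531 0.256 0.082] [0.556 0.285 0.107]
panel 410 [0.5709 0.2799 0.0698] [-0.528  0.089  0.845] tilt 32.344142851536006 yaw -9.550650602668352 height knob 0.03611695106870329
side 873
0.15 17 0.56 0.596 0.227
0.17 167 0.518 0.559 0.226
0.19 44 0.519 0.526 0.227
0.21 47 0.522 0.528 0.226
0.23 49 0.526 0.532 0.227
0.25 43 0.531 0.536 0.227
0.27 53 0.533 0.539 0.226
0.29 53 0.536 0.542 0.226
0.31 55 0.539 0.546 0.226
0.33 52 0.544 0.549 0.226
0.35 148 0.546 0.594 0.227
0.37 145 0.55 0.576 0.226
top 464
0.15 44 0.531 0.588 0.227
0.17 84 0.518 0.548 0.228
0.19 21 0.521 0.528 0.227
0.21 28 0.524 0.532 0.226
0.23 24 0.527 0.534 0.227
0.25 27 0.53 0.54 0.226
0.27 23 0.536 0.543 0.227
0.29 26 0.539 0.546 0.227
0.31 23 0.542 0.549 0.227
0.33 25 0.545 0.552 0.227
0.35 113 0.548 0.596 0.228
0.37 26 0.552 0.567 0.227
handle 84 [ 0.5353 -0.2352  0.2099] [ 0.528 -0.248  0.18 ] [ 0.578 -0.227  0.235]
coltop 78 [ 0.69675647 -0.28438331  0.33352537] [ 0.68142735 -0.30442319  0.32521976] [ 0.71688124 -0.26796926  0.3392401 ]
coltop T 98 [ 0.69798651 -0.29160206  0.33539311] [ 0.68175606 -0.31001971  0.32609149] [ 0.71693838 -0.27435853  0.34334853]
wheel s 400 [ 0.52606922 -0.29518433  0.05215737] [ 0.61648561 -0.19900329  0.0636554 ]
wheel t 221 [ 0.52645491 -0.30091491  0.05223683] [ 0.61611454 -0.21070108  0.06399925]
```

```bash
cat >> h.py <<'E'
th=np.radians(-9.5);ti=np.radians(33)
yb=np.array([-np.sin(th),np.cos(th),0]);xb=np.array([np.cos(th),np.sin(th),0])
n=-np.sin(ti)*xb+np.array([0,0,np.cos(ti)])
RK=np.column_stack([np.cross(-yb,-n),-yb,-n])
RD=np.column_stack([xb,-yb,[0,0,-1]])
C=np.array([.546,.271,.091])
def rel(p,Rt,frm=None):
    o=readout.get_obs();q=o['eef_rot'];R0=R.from_quat(np.r_[q[1:],q[0]]);p0=np.array(o['eef_pos'])
    if frm is not None:p0,R0=frm[0],R.from_matrix(frm[1])
    print('xyz mm',(R0.inv().apply(np.array(p)-p0)*1000).round(1),'rot',(R0.inv()*R.from_matrix(Rt)).as_rotvec().round(3))
def st():
    o=readout.get_obs();q=o['eef_rot'];Rm=R.from_quat(np.r_[q[1:],q[0]])
    print('t',o['time_s'],'p',np.round(o['eef_pos'],4),'q',np.round(o['q'],2),'F',np.round(o['wrist_force'],1),'op',round(o['opening'],3),'gf',round(o['grasp_force'],1));return np.array(o['eef_pos']),Rm.as_matrix()
E
python3 - <<'E'
from h import *
st();print(RK.round(3))
W1=np.array([.36,-.08,.30]);rel(W1,RD);rel(C+.2*n,RK,(W1,RD))
c=vision.camera('wrist');print(c['hand_eye'].round(3),c['camera_matrix'].round(1))
E
```

```text
t 0.1 p [ 0.1637 -0.5507  0.2195] q [-1.49  0.18  1.61  0.    1.35 -0.21] F [-0.7 -0.4 -0.7] op 0.996 gf 0.0
[[ 0.827 -0.165  0.537]
 [-0.138 -0.986 -0.09 ]
 [ 0.545 -0.    -0.839]]
xyz mm [ 322.2 -395.4  -79.8] rot [-0.002  0.     0.455]
xyz mm [  16.6 -376.9   41.3] rot [ 0.     0.576 -0.   ]
[[-0.001 -0.954 -0.299  0.075]
 [ 1.    -0.001  0.001  0.   ]
 [-0.001 -0.299  0.954 -0.155]
 [ 0.     0.     0.     1.   ]] [[309.7   0.  315.2]
 [  0.  309.7 195.1]
 [  0.    0.    1. ]]
```

```bash
cat >> h.py <<'E'
RK=np.column_stack([np.cross(yb,-n),yb,-n])
RD=np.column_stack([-xb,yb,[0,0,-1]])
E
python3 - <<'E'
from h import *
W1=np.array([.36,-.08,.30]);y=np.radians(100)
R1=np.column_stack([[np.cos(y),np.sin(y),0],[np.sin(y),-np.cos(y),0],[0,0,-1]])
rel(W1,R1);rel(C+.2*n,RK,(W1,R1))
E
```

```text
xyz mm [ 322.2 -395.5  -79.8] rot [-1.000e-03 -1.000e-03 -1.457e+00]
xyz mm [349.7 141.4  41.3] rot [-0.354 -0.501 -1.194]
```

>>> play_rows:
  xyz:
    - [32,-40,-40]
    - [64,-79,-60]
    - [97,-119,-80]
    - [129,-158,-80]
    - [161,-198,-80]
    - [200,-245,-80]
    - [245,-300,-80]
    - [290,-355,-80]
    - [322,-395,-80]
    - [322,-395,-80]
  rot:
    - [0,0,-0.15]
    - [0,0,-0.3]
    - [0,0,-0.45]
    - [0,0,-0.6]
    - [0,0,-0.75]
    - [0,0,-0.9]
    - [0,0,-1.05]
    - [0,0,-1.2]
    - [0,0,-1.35]
    - [0,0,-1.457]
  grip: [1,1,1,1,1,1,1,1,1,1]

```text
time_s: 1.4
eef_pos: [0.3607, -0.0766, 0.3003]
eef_rot: [-0.0, 0.638, 0.77, 0.0]
wrist_force: [-0.6, -0.3, 0.6]
opening: 1.003
grasp_force: 0.0
```

Run:
```python
from h import *
st();rel(C+.2*n,RK)
```

```text
t 1.4 p [ 0.3607 -0.0766  0.3003] q [-0.54 -0.39  1.96  0.    1.56 -0.72] F [-0.6 -0.3  0.6] op 1.003 gf 0.0
xyz mm [344.7 144.6  41.9] rot [-0.349 -0.502 -1.182]
```

>>> play_rows:
  xyz:
    - [43,18,5]
    - [86,36,10]
    - [129,54,15]
    - [172,72,20]
    - [215,90,25]
    - [258,108,30]
    - [301,126,36]
    - [345,145,42]
    - [345,145,42]
    - [345,145,42]
  rot:
    - [-0.044,-0.063,-0.148]
    - [-0.087,-0.126,-0.296]
    - [-0.131,-0.188,-0.443]
    - [-0.175,-0.251,-0.591]
    - [-0.218,-0.314,-0.739]
    - [-0.262,-0.377,-0.887]
    - [-0.305,-0.439,-1.034]
    - [-0.349,-0.502,-1.182]
    - [-0.349,-0.502,-1.182]
    - [-0.349,-0.502,-1.182]
  grip: [1,1,1,1,1,1,1,1,1,1]

```text
time_s: 2.65
eef_pos: [0.4423, 0.2838, 0.258]
eef_rot: [0.282, 0.086, 0.955, -0.026]
wrist_force: [-0.9, -0.4, 0.2]
opening: 1.001
grasp_force: 0.0
```

Run:
```python
from h import *
p,Rm=st();rel(C+.2*n,RK)
c=shot('wrist','w1');H=c['hand_eye'];K=c['camera_matrix']
def proj(X):
    t=Rm.T@(X-p);v=H[:3,:3].T@(t-H[:3,3]);a=np.arctan2(np.hypot(v[0],v[1]),v[2]);u=v[:2]/np.hypot(*v[:2])*a
    return K[0,0]*u+K[:2,2]
print('expect head top',proj(C+.008*n),'edges',proj(C+.008*n+.015*yb),proj(C+.008*n-.015*yb))
```

```text
t 2.65 p [0.4423 0.2838 0.258 ] q [ 0.58 -0.19  2.01 -0.48  0.94 -0.6 ] F [-0.9 -0.4  0.2] op 1.001 gf 0.0
xyz mm [ 3.5  4.4 -3.1] rot [-0.008 -0.002 -0.011]
expect head top [321.81967546 166.3505967 ] edges [335.02689031 166.27260233] [308.60170324 166.46343908]
```

View pics/w1.png

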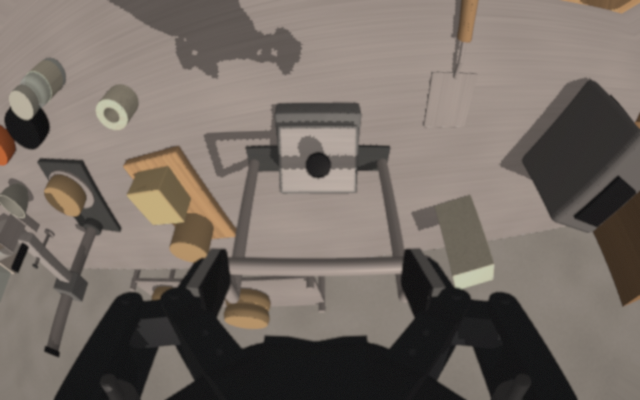

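The knob is at (318,165), against a predicted (322,166), so I'll shift about 3–4 mm along -y of the panel and approach along the axis.

```bash
sed -i 's/^C=.*/C=np.array([.5455,.268,.091])/' h.py
python3 - <<'E'
from h import *
st();rel(C+.1*n,RK);rel(C+.003*n,RK)
E
```

```text
t 2.7 p [0.4427 0.2834 0.2584] q [ 0.58 -0.19  2.01 -0.48  0.94 -0.6 ] F [ 0.5 -1.2  0.8] op 1.006 gf 0.0
xyz mm [ 3.9  2.5 97. ] rot [-0.008 -0.001 -0.012]
xyz mm [  3.8   3.3 194. ] rot [-0.008 -0.001 -0.012]
```

>>> play_rows:
  xyz:
    - [1,0,30]
    - [2,0,60]
    - [2,0,90]
    - [2,0,120]
    - [2,0,140]
    - [2,0,140]
    - [2,0,140]
    - [2,0,140]
    - [2,0,140]
    - [2,0,140]
  rot:
    - [0,0,0]
    - [0,0,0]
    - [0,0,0]
    - [0,0,0]
    - [0,0,0]
    - [0,0,0]
    - [0,0,0]
    - [0,0,0]
    - [0,0,0]
    - [0,0,0]
  grip: [1,1,1,1,1,1,1,1,1,1]

```text
time_s: 3.95
eef_pos: [0.5159, 0.2711, 0.1402]
eef_rot: [0.283, 0.085, 0.955, -0.025]
wrist_force: [-0.6, -0.3, -0.1]
opening: 1.001
grasp_force: 0.0
```

Run:
```python
from h import *
p,Rm=st();rel(C+.003*n,RK)
c=shot('wrist','w2');H=c['hand_eye'];K=c['camera_matrix']
def proj(X):
    t=Rm.T@(X-p);v=H[:3,:3].T@(t-H[:3,3]);a=np.arctan2(np.hypot(v[0],v[1]),v[2]);u=v[:2]/np.hypot(*v[:2])*a
    return K[0,0]*u+K[:2,2]
print('expect head top',proj(C+.008*n),'edges',proj(C+.008*n+.015*yb),proj(C+.008*n-.015*yb),'tcp',proj(p))
```

```text
t 3.95 p [0.5159 0.2711 0.1402] q [ 0.47  0.09  2.01 -0.57  0.65 -0.53] F [-0.6 -0.3 -0.1] op 1.001 gf 0.0
xyz mm [ 1.9  2.2 54.4] rot [-0.007 -0.    -0.01 ]
expect head top [320.14793327 209.49931985] edges [341.44478429 209.31894662] [298.83676602 209.63425812] tcp [317.466426   243.02692288]
```

View pics/w2.png

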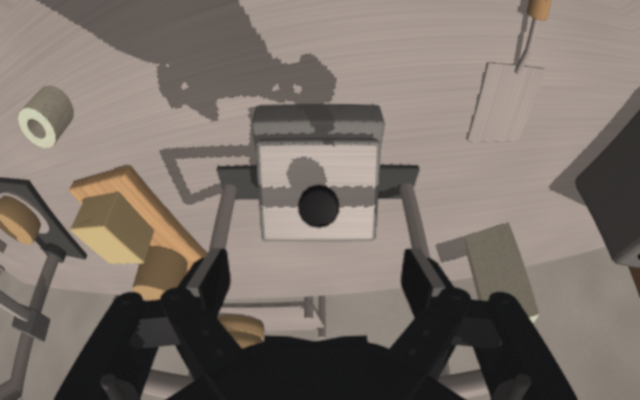

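The knob is at (319,206) and centred between the fingers. It lies about 4 mm further along tool +x. Approaching now and closing.

>>> play_rows:
  xyz:
    - [2,0,18]
    - [4,1,36]
    - [4,1,54]
    - [4,1,54]
    - [4,1,54]
    - [4,1,54]
    - [4,1,54]
    - [4,1,54]
    - [4,1,54]
    - [4,1,54]
  rot:
    - [0,0,0]
    - [0,0,0]
    - [0,0,0]
    - [0,0,0]
    - [0,0,0]
    - [0,0,0]
    - [0,0,0]
    - [0,0,0]
    - [0,0,0]
    - [0,0,0]
  grip: [1,1,1,1,0.2,0.2,0.2,0.2,0.2,0.2]

```text
time_s: 5.25
eef_pos: [0.5417, 0.2672, 0.0923]
eef_rot: [0.283, 0.085, 0.955, -0.026]
wrist_force: [-0.0, -0.6, -0.5]
opening: 0.2
grasp_force: 0.0
```

Run:
```python
from h import *
p,Rm=st();rel(C+.003*n,RK)
w=shot('wrist','w3');c=shot('side','s3')
cv2.imwrite('pics/v3.png',np.vstack([np.hstack([cv2.resize(c['color'][200:320,180:340,::-1],(400,300)),cv2.resize(w['color'][100:340,160:480,::-1],(400,300))])]))
```

```text
t 5.25 p [0.5417 0.2672 0.0923] q [ 0.43  0.21  1.99 -0.65  0.55 -0.47] F [-0.  -0.6 -0.5] op 0.2 gf 0.0
xyz mm [-2.3  1.5  0. ] rot [-0.007 -0.001 -0.01 ]
```

View pics/v3.png

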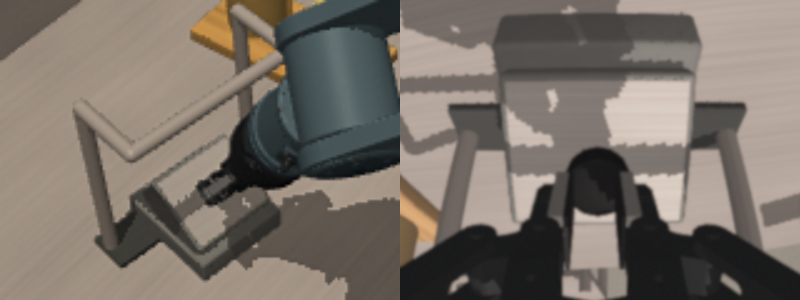

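The side crop shows the fingers at the panel. In the wrist crop, the head at (598,180) sits just beyond or between the pad tips. I'll check this with depth.

Run:
```python
from h import *
for f in ('w2','w3'):
    c=pickle.load(open(f'pics/{f}.pkl','rb'));K=c['camera_matrix'];H=c['hand_eye'];d=c['depth']
    v,u=np.mgrid[:400,:640];x=u-K[0,2];y=v-K[1,2];r=np.hypot(x,y)+1e-9;a=r/K[0,0]
    T=np.stack([x/r*np.tan(a)*d,y/r*np.tan(a)*d,d],-1)@H[:3,:3].T+H[:3,3]
    g=c['color'].max(-1)
    if f=='w2': m=(g<50)&(abs(u-319)<22)&(abs(v-206)<22)
    else: m=(g<50)&(abs(u-318)<22)&(v>215)&(v<278)
    print(f,m.sum(),'tool-frame mm',(T[m].mean(0)*1000).round(1),(np.percentile(T[m],[3,50,97],axis=0)*1000).round(1))
    if f=='w3':
        for vv in range(210,330,8): print(vv,[(uu,*(T[vv,uu]*1000).round().astype(int)) for uu in (292,300,318,336,344)])
    else: print('panel',[(T[vv,uu]*1000).round(0) for vv,uu in ((160,280),(230,280),(230,360),(160,360))])
```

```text
w2 1154 tool-frame mm [ 6.2  0.  47. ] [[ -7.5 -11.1  46.2]
 [  6.6  -0.1  47.5]
 [ 17.2  11.8  53.1]]
panel [array([ 31., -29.,  85.]), array([-29., -31.,  84.]), array([-30.,  37.,  85.]), array([31., 34., 83.])]
w3 2020 tool-frame mm [  3.4   0.1 -10.2] [[-11.5  -9.8 -42.2]
 [  4.8   0.2  -7.1]
 [ 13.    8.7   1.2]]
210 [(292, np.int64(9), np.int64(-16), np.int64(30)), (300, np.int64(8), np.int64(-11), np.int64(30)), (318, np.int64(9), np.int64(0), np.int64(30)), (336, np.int64(9), np.int64(12), np.int64(29)), (344, np.int64(9), np.int64(17), np.int64(30))]
218 [(292, np.int64(3), np.int64(-16), np.int64(30)), (300, np.int64(3), np.int64(-11), np.int64(30)), (318, np.int64(14), np.int64(0), np.int64(4)), (336, np.int64(3), np.int64(12), np.int64(31)), (344, np.int64(3), np.int64(17), np.int64(30))]
226 [(292, np.int64(-3), np.int64(-16), np.int64(31)), (300, np.int64(9), np.int64(-10), np.int64(3)), (318, np.int64(13), np.int64(0), np.int64(-6)), (336, np.int64(10), np.int64(10), np.int64(1)), (344, np.int64(-2), np.int64(17), np.int64(29))]
234 [(292, np.int64(-8), np.int64(-17),
[... 2320 characters left out ...]
p.int64(-28), np.int64(279)), (318, np.int64(-260), np.int64(3), np.int64(278)), (336, np.int64(-5), np.int64(8), np.int64(-50)), (344, np.int64(13), np.int64(8), np.int64(-73))]
314 [(292, np.int64(-10), np.int64(-11), np.int64(-50)), (300, np.int64(-297), np.int64(-30), np.int64(301)), (318, np.int64(-570), np.int64(7), np.int64(634)), (336, np.int64(-10), np.int64(8), np.int64(-50)), (344, np.int64(10), np.int64(8), np.int64(-74))]
322 [(292, np.int64(-446), np.int64(-60), np.int64(449)), (300, np.int64(-444), np.int64(-40), np.int64(447)), (318, np.int64(-585), np.int64(7), np.int64(611)), (336, np.int64(-619), np.int64(67), np.int64(649)), (344, np.int64(8), np.int64(8), np.int64(-76))]
```

Run:
```python
from h import *
print(ctrl.tips_ahead, readout.get_obs()['opening'])
c=pickle.load(open('pics/w3.pkl','rb'));K=c['camera_matrix'];H=c['hand_eye'];d=c['depth']
v,u=np.mgrid[:400,:640];x=u-K[0,2];y=v-K[1,2];r=np.hypot(x,y)+1e-9;a=r/K[0,0]
T=np.stack([x/r*np.tan(a)*d,y/r*np.tan(a)*d,d],-1)@H[:3,:3].T+H[:3,3]
for uu in (284,288,292,296,338,342,346): print(uu,[(vv,*(T[vv,uu]*1000).round().astype(int).tolist(),int(c['color'][vv,uu].max())) for vv in range(230,246,2)])
```

```text
0.019 0.20174911650719823
284 [(230, -6, -22, 30, 128), (232, -6, -22, 29, 126), (234, -8, -22, 30, 127), (236, -10, -22, 31, 125), (238, -11, -22, 30, 118), (240, -13, -22, 30, 127), (242, 11, -16, -22, 138), (244, 12, -16, -25, 123)]
288 [(230, -6, -19, 31, 128), (232, -7, -19, 31, 125), (234, -8, -19, 30, 127), (236, -10, -19, 31, 119), (238, 12, -15, -18, 86), (240, 11, -14, -20, 79), (242, 12, -14, -23, 78), (244, 11, -14, -24, 79)]
292 [(230, -6, -16, 30, 127), (232, -7, -16, 30, 124), (234, -8, -17, 30, 116), (236, 2, -14, 4, 97), (238, 12, -13, -19, 79), (240, 11, -13, -19, 77), (242, 11, -12, -21, 76), (244, 12, -12, -25, 76)]
296 [(230, 7, -12, 1, 60), (232, 8, -12, -2, 34), (234, 8, -12, -5, 22), (236, 7, -11, -5, 26), (238, 11, -11, -18, 28), (240, 11, -11, -20, 29), (242, 12, -10, -22, 28), (244, 11, -10, -24, 27)]
338 [(230, 8, 11, -1, 27), (232, 9, 11, -5, 21), (234, 8, 11, -5, 21), (236, 7, 11, -6, 36), (238, 11, 10, -17, 69), (240, 11, 10, -19, 76), (242, 11, 10, -21, 74), (244, 11, 10, -23, 74)]
342 [(230, -5, 16, 28, 120), (232, 5, 14, 5, 104), (234, 5, 14, 2, 82), (236, 6, 13, -4, 58), (238, 12, 12, -18, 71), (240, 11, 12, -18, 78), (242, 11, 12, -22, 78), (244, 11, 11, -24, 79)]
346 [(230, -5, 19, 30, 124), (232, -6, 19, 29, 125), (234, -8, 19, 29, 125), (236, -10, 19, 30, 122), (238, -11, 19, 30, 110), (240, -12, 19, 30, 113), (242, 11, 13, -22, 120), (244, 11, 13, -24, 105)]
```

The depth shows the real fingertips ending about 10 mm short of the head's top (tips at z≈-17, head from -7 to +9). So I'll open, go 28 mm deeper and close again. The panel stays about 20 mm away.

>>> play_rows:
  xyz:
    - [0,0,0]
    - [0,0,0]
    - [0,0,0]
    - [1,0,10]
    - [2,0,20]
    - [2,0,28]
    - [2,0,28]
    - [2,0,28]
    - [2,0,28]
    - [2,0,28]
  rot:
    - [0,0,0]
    - [0,0,0]
    - [0,0,0]
    - [0,0,0]
    - [0,0,0]
    - [0,0,0]
    - [0,0,0]
    - [0,0,0]
    - [0,0,0]
    - [0,0,0]
  grip: [0.8,0.8,0.8,0.8,0.8,0.8,0.8,0.2,0.2,0.2]

```text
time_s: 6.6
eef_pos: [0.5552, 0.2661, 0.0685]
eef_rot: [0.283, 0.085, 0.955, -0.024]
wrist_force: [-2.6, 5.6, 1.0]
opening: 0.328
grasp_force: 58.8
```

>>> play_rows:
  xyz:
    - [0,0,0]
    - [0,0,0]
    - [0,0,0]
    - [0,0,0]
    - [0,0,0]
    - [0,0,0]
    - [0,0,0]
    - [0,0,0]
    - [0,0,0]
    - [0,0,0]
  rot:
    - [0,0,0]
    - [0,0,0]
    - [0,0,0]
    - [0,0,0]
    - [0,0,0]
    - [0,0,0]
    - [0,0,0]
    - [0,0,0]
    - [0,0,0]
    - [0,0,0]
  grip: [0.1,0.1,0.1,0.1,0.1,0.1,0.1,0.1,0.1,0.1]

```text
time_s: 7.85
eef_pos: [0.5552, 0.2661, 0.0685]
eef_rot: [0.283, 0.085, 0.955, -0.024]
wrist_force: [-3.2, 4.5, 2.2]
opening: 0.327
grasp_force: 58.8
```

>>> play_rows:
  xyz:
    - [0,0,-3]
    - [0,0,-6]
    - [0,0,-9]
    - [0,0,-12]
    - [0,0,-15]
    - [0,0,-17]
    - [0,0,-19]
    - [0,0,-20]
    - [0,0,-20]
    - [0,0,-20]
  rot:
    - [0,0,0]
    - [0,0,0]
    - [0,0,0]
    - [0,0,0]
    - [0,0,0]
    - [0,0,0]
    - [0,0,0]
    - [0,0,0]
    - [0,0,0]
    - [0,0,0]
  grip: [0.1,0.1,0.1,0.1,0.1,0.1,0.1,0.1,0.1,0.1]

```text
time_s: 9.1
eef_pos: [0.5452, 0.2677, 0.0838]
eef_rot: [0.283, 0.085, 0.955, -0.024]
wrist_force: [15.9, 6.3, -19.4]
opening: 0.326
grasp_force: 61.9
```

```bash
cat >> h.py <<'E'
def wpts(c):
    K=c['camera_matrix'];H=c['hand_eye'];d=c['depth']
    v,u=np.mgrid[:400,:640];x=u-K[0,2];y=v-K[1,2];r=np.hypot(x,y)+1e-9;a=r/K[0,0]
    return np.stack([x/r*np.tan(a)*d,y/r*np.tan(a)*d,d],-1)@H[:3,:3].T+H[:3,3]
E
python3 - <<'E'
from h import *
st();c=shot('wrist','w4');T=wpts(c)*1000
print([(vv,T[vv,318].round().tolist()) for vv in range(180,300,8)])
print('panel',[T[v,u].round().tolist() for v,u in ((190,260),(190,380))])
E
```

```text
t 9.1 p [0.5452 0.2677 0.0838] q [ 0.43  0.23  1.99 -0.66  0.53 -0.45] F [ 15.9   6.3 -19.4] op 0.326 gf 61.9
[(180, [31.0, 0.0, 21.0]), (188, [26.0, 0.0, 21.0]), (196, [21.0, 0.0, 21.0]), (204, [15.0, 0.0, 22.0]), (212, [11.0, 0.0, 21.0]), (220, [5.0, 0.0, 21.0]), (228, [-0.0, 0.0, 21.0]), (236, [-6.0, 0.0, 21.0]), (244, [11.0, 0.0, -24.0]), (252, [11.0, 0.0, -32.0]), (260, [9.0, 0.0, -35.0]), (268, [4.0, 0.0, -33.0]), (276, [0.0, 0.0, -35.0]), (284, [-5.0, 0.0, -34.0]), (292, [-10.0, 0.0, -34.0])]
panel [[25.0, -34.0, 20.0], [24.0, 38.0, 22.0]]
```

The head top is now 55–56 mm above the panel, up from 38, so the knob is at its stop. Relaxing, opening and backing off along the axis.

>>> play_rows:
  xyz:
    - [0,0,1.5]
    - [0,0,1.5]
    - [0,0,1.5]
    - [0,0,1.5]
    - [0,0,1.5]
    - [0,0,1.5]
    - [0,0,-30]
    - [0,0,-65]
    - [0,0,-110]
    - [0,0,-155]
  rot:
    - [0,0,0]
    - [0,0,0]
    - [0,0,0]
    - [0,0,0]
    - [0,0,0]
    - [0,0,0]
    - [0,0,0]
    - [0,0,0]
    - [0,0,0]
    - [0,0,0]
  grip: [0.1,0.1,0.8,0.8,0.8,0.8,0.8,0.8,0.8,0.8]

```text
time_s: 10.4
eef_pos: [0.4605, 0.2816, 0.2155]
eef_rot: [0.282, 0.086, 0.955, -0.026]
wrist_force: [0.4, 0.7, -0.4]
opening: 0.799
grasp_force: 0.0
```

Run:
```python
from h import *
p,Rm=st();c=shot('wrist','w5');T=wpts(c)*1000
g=c['color'].max(-1);v,u=np.mgrid[:400,:640]
m=(g<50)&(abs(u-319)<25)&(v>120)&(v<250);print('head',np.median(T[m],0).round(1)); print('panel',[np.round(T[a,b]).tolist() for a,b in ((165,290),(165,350),(150,290))])
# handle from the side cam now
s=shot('side','s5');P=pts(s);gs=s['color'].max(-1)
vv,uu=np.mgrid[:400,:640];mm=(gs<50)&(vv>130)&(vv<162)&(uu>365)&(uu<390)&(P[...,2]>.17)&(P[...,2]<.26)
h=P[mm];print(len(h),h.mean(0),np.percentile(h,[2,50,98],axis=0).round(4))
for z in (.185,.195,.205,.215,.225): q=h[abs(h[:,2]-z)<.005];print(z,len(q),q.mean(0).round(4) if len(q) else '')
y=np.radians(100)
HT=np.array([.538,-.243,.30]);rel(HT,np.column_stack([[np.cos(y),np.sin(y),0],[np.sin(y),-np.cos(y),0],[0,0,-1]]))
```

```text
t 10.4 p [0.4605 0.2816 0.2155] q [ 0.55 -0.11  2.03 -0.51  0.84 -0.57] F [ 0.4  0.7 -0.4] op 0.799 gf 0.0
head [ -0.7   0.3 123.4]
panel [[7.0, -29.0, 177.0], [7.0, 37.0, 179.0], [24.0, -29.0, 178.0]]
81 [ 0.53480201 -0.23540981  0.20941252] [[ 0.5279 -0.2451  0.1802]
 [ 0.5332 -0.2347  0.2087]
 [ 0.5553 -0.2277  0.2329]]
0.185 10 [ 0.5324 -0.2374  0.1854]
0.195 14 [ 0.5394 -0.2351  0.196 ]
0.205 16 [ 0.534  -0.2333  0.2051]
0.215 13 [ 0.5333 -0.2353  0.2156]
0.225 15 [ 0.5333 -0.2345  0.2251]
xyz mm [-185.3 -504.7   22.8] rot [0.358 0.504 1.182]
```

```bash
cat >> h.py <<'E'
y1=np.radians(100);R1=np.column_stack([[np.cos(y1),np.sin(y1),0],[np.sin(y1),-np.cos(y1),0],[0,0,-1]])
E
python3 - <<'E'
from h import *
A=np.array([.42,.05,.36]);rel(A,R1);rel([.535,-.242,.32],R1,(A,R1))
E
```

```text
xyz mm [ -77.4 -236.7 -118.3] rot [0.358 0.504 1.182]
xyz mm [-307.5   62.5   40. ] rot [0. 0. 0.]
```

>>> play_rows:
  xyz:
    - [0,0,-50]
    - [0,-10,-95]
    - [-10,-50,-118]
    - [-30,-95,-118]
    - [-45,-145,-118]
    - [-60,-190,-118]
    - [-77,-237,-118]
    - [-77,-237,-118]
    - [-77,-237,-118]
    - [-77,-237,-118]
  rot:
    - [0,0,0]
    - [0,0,0]
    - [0.045,0.063,0.148]
    - [0.09,0.126,0.296]
    - [0.134,0.189,0.443]
    - [0.179,0.252,0.591]
    - [0.224,0.315,0.739]
    - [0.269,0.378,0.887]
    - [0.313,0.441,1.034]
    - [0.358,0.504,1.182]
  grip: [0.8,0.8,0,0,0,0,0,0,0,0]

```text
time_s: 11.75
eef_pos: [0.4199, 0.0479, 0.355]
eef_rot: [-0.003, 0.646, 0.763, -0.004]
wrist_force: [1.3, 0.0, 0.4]
opening: 0.001
grasp_force: 0.0
```

>>> play_rows:
  xyz:
    - [-45,10,5]
    - [-90,19,10]
    - [-135,28,15]
    - [-180,37,20]
    - [-225,46,28]
    - [-270,55,36]
    - [-307,62,40]
    - [-307,62,40]
    - [-307,62,40]
    - [-307,62,40]
  rot:
    - [0,0,0]
    - [0,0,0]
    - [0,0,0]
    - [0,0,0]
    - [0,0,0]
    - [0,0,0]
    - [0,0,0]
    - [0,0,0]
    - [0,0,0]
    - [0,0,0]
  grip: [0,0,0,0,0,0,0,0,0,0]

```text
time_s: 13.0
eef_pos: [0.5332, -0.2425, 0.3162]
eef_rot: [-0.001, 0.643, 0.766, -0.004]
wrist_force: [0.5, 0.8, -0.2]
opening: 0.002
grasp_force: 0.0
```

Run:
```python
from h import *
p,Rm=st();rel([.535,-.242,.32],R1);c=shot('wrist','w6');T=wpts(c)
W=T@Rm.T+p;np.save('pics/w6W.npy',W)
m=(abs(W[...,0]-.535)<.03)&(abs(W[...,1]+.242)<.03)&(W[...,2]>.222)&(W[...,2]<.245)
print(m.sum(),W[m].mean(0) if m.any() else '',np.argwhere(m).mean(0) if m.any() else '')
```

```text
t 13.0 p [ 0.5332 -0.2425  0.3162] q [-0.63  0.15  1.46 -0.01  1.54 -0.8 ] F [ 0.5  0.8 -0.2] op 0.002 gf 0.0
xyz mm [ 0.1  1.9 -3.9] rot [-0.008  0.003 -0.001]
413 [ 0.5337246  -0.24003922  0.23205388] [192.92493947 319.08716707]
```

View pics/w6.png

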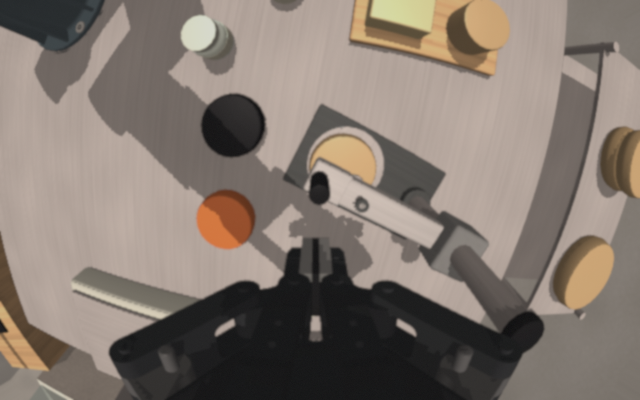

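The handle top is at (319,190), straight below the fingers at (.534,-.240,.232), so the slide is at about 0.102. The wheel on the anvil is at (345,155). Next I need the fingertips' height and a precise handle position.

Run:
```python
from h import *
W=np.load('pics/w6W.npy')
print([(v,W[v,315].round(3).tolist()) for v in range(234,262,3)])
print([(v,W[v,308].round(3).tolist()) for v in range(234,250,3)])
m=(abs(W[...,0]-.535)<.02)&(abs(W[...,1]+.242)<.02)&(W[...,2]>.226)&(W[...,2]<.238);q=W[m]
print(m.sum(),np.percentile(q,[2,50,98],axis=0).round(4))
```

```text
[(234, [0.553, -0.381, 0.002]), (237, [0.554, -0.388, -0.0]), (240, [0.53, -0.233, 0.335]), (243, [0.53, -0.232, 0.339]), (246, [0.53, -0.233, 0.341]), (249, [0.53, -0.232, 0.346]), (252, [0.53, -0.233, 0.347]), (255, [0.53, -0.232, 0.351]), (258, [0.53, -0.232, 0.354]), (261, [0.53, -0.232, 0.357])]
[(234, [0.542, -0.384, 0.001]), (237, [0.542, -0.389, 0.002]), (240, [0.527, -0.233, 0.336]), (243, [0.527, -0.233, 0.339]), (246, [0.527, -0.234, 0.341]), (249, [0.527, -0.233, 0.344])]
390 [[ 0.5259 -0.2487  0.2269]
 [ 0.5337 -0.2402  0.2329]
 [ 0.5418 -0.2326  0.2344]]
```

>>> play_rows:
  xyz:
    - [2,0,25]
    - [2,0,50]
    - [2,0,70]
    - [2,0,82]
    - [2,0,87]
    - [2,0,90]
    - [2,0,90]
    - [2,0,90]
    - [2,0,90]
    - [2,0,90]
  rot:
    - [0,0,0]
    - [0,0,0]
    - [0,0,0]
    - [0,0,0]
    - [0,0,0]
    - [0,0,0]
    - [0,0,0]
    - [0,0,0]
    - [0,0,0]
    - [0,0,0]
  grip: [0,0,0,0,0,0,0,0,0,0]

```text
time_s: 14.3
eef_pos: [0.5323, -0.2419, 0.2261]
eef_rot: [-0.001, 0.644, 0.765, -0.004]
wrist_force: [0.5, -0.1, 0.8]
opening: 0.001
grasp_force: 0.0
```

>>> play_rows:
  xyz:
    - [0,0,1]
    - [0,0,3]
    - [0,0,5]
    - [0,0,7]
    - [0,0,9]
    - [0,0,11]
    - [0,0,13]
    - [0,0,15]
    - [0,0,15]
    - [0,0,15]
  rot:
    - [0,0,0]
    - [0,0,0]
    - [0,0,0]
    - [0,0,0]
    - [0,0,0]
    - [0,0,0]
    - [0,0,0]
    - [0,0,0]
    - [0,0,0]
    - [0,0,0]
  grip: [0,0,0,0,0,0,0,0,0,0]

```text
time_s: 15.55
eef_pos: [0.5322, -0.2418, 0.2106]
eef_rot: [-0.002, 0.644, 0.765, -0.004]
wrist_force: [-0.4, 0.8, 2.3]
opening: -0.002
grasp_force: 0.9
```

```bash
cat >> h.py <<'E'
def gauge(f):
    p,Rm=st();c=shot('wrist',f);W=wpts(c)@Rm.T+p
    sel=lambda k:[np.array([.534,-.2405])+k*np.array([.964,-.267])][0]
    # arm top height: points on arm strip between foot axis and column
    d=np.array([.964,-.267]);e=np.array([.267,.964]);r=W[...,:2]-np.array([.534,-.2405]);a=r@d;b=r@e
    m=(a>.06)&(a<.12)&(abs(b)<.012)&(W[...,2]>.08)&(W[...,2]<.25);z=np.median(W[m][:,2]);print('arm top',m.sum(),z.round(4),'=> handle top',(z+.052).round(4))
    m=(abs(a-.045)<.006)&(abs(b)<.006)&(W[...,2]>z+.002)&(W[...,2]<z+.06)
    print('stem top',m.sum(),(np.percentile(W[m][:,2],[50,90])-z).round(4) if m.any() else '')
    m=(abs(a-.05)<.09)&(abs(b)<.06)&(abs(W[...,2]-.058)<.008);print('wheel top z',np.median(W[m][:,2]).round(4))
    s=shot('side','s'+f);P=pts(s);gs=s['color'].max(-1)
    r=P[...,:2]-np.array([.534,-.2405]);a=r@d;b=r@e
    m=(a>.06)&(a<.12)&(abs(b)<.012)&(P[...,2]>.08)&(P[...,2]<.25);print('side arm top',m.sum(),np.median(P[m][:,2]).round(4))
    return c,W
E
python3 - <<'E'
from h import *
gauge('g1')
E
```

```text
t 15.55 p [ 0.5322 -0.2418  0.2106] q [-0.63  0.21  1.59 -0.01  1.34 -0.8 ] F [-0.4  0.8  2.3] op -0.002 gf 0.9
arm top 2222 0.1706 => handle top 0.2226
stem top 327 [0.0198 0.0208]
wheel top z 0.0591
side arm top 91 0.1686
```

>>> play_rows:
  xyz:
    - [0,0,4]
    - [0,0,10]
    - [0,0,16]
    - [0,0,22]
    - [0,0,28]
    - [0,0,34]
    - [0,0,39]
    - [0,0,43]
    - [0,0,46]
    - [0,0,46]
  rot:
    - [0,0,0]
    - [0,0,0]
    - [0,0,0]
    - [0,0,0]
    - [0,0,0]
    - [0,0,0]
    - [0,0,0]
    - [0,0,0]
    - [0,0,0]
    - [0,0,0]
  grip: [0,0,0,0,0,0,0,0,0,0]

```text
time_s: 16.9
eef_pos: [0.5319, -0.2421, 0.1647]
eef_rot: [-0.001, 0.643, 0.765, -0.004]
wrist_force: [0.3, 0.7, 1.7]
opening: 0.001
grasp_force: 0.9
```

Run:
```python
from h import *
gauge('g2')
W=np.load('pics/w6W.npy');d=np.array([.964,-.267]);e=np.array([.267,.964]);r=W[...,:2]-np.array([.534,-.2405]);a=r@d;b=r@e
m=(a>.06)&(a<.12)&(abs(b)<.012)&(W[...,2]>.08)&(W[...,2]<.25);print('w6 arm',np.median(W[m][:,2]))
m=(abs(a-.045)<.006)&(abs(b)<.006)&(W[...,2]>.185)&(W[...,2]<.24);print(np.percentile(W[m][:,2],[50,90]))
```

```text
t 16.9 p [ 0.5319 -0.2421  0.1647] q [-0.63  0.26  1.63 -0.01  1.26 -0.8 ] F [0.3 0.7 1.7] op 0.001 gf 0.9
arm top 2227 0.1246 => handle top 0.1766
stem top 328 [0.0198 0.0209]
wheel top z 0.059
side arm top 95 0.1225
w6 arm 0.1811558965087445
[0.20097735 0.20202887]
```

>>> play_rows:
  xyz:
    - [0,0,2]
    - [0,0,4]
    - [0,0,6]
    - [0,0,8]
    - [0,0,10]
    - [0,0,11]
    - [0,0,12]
    - [0,0,13]
    - [0,0,13]
    - [0,0,13]
  rot:
    - [0,0,0]
    - [0,0,0]
    - [0,0,0]
    - [0,0,0]
    - [0,0,0]
    - [0,0,0]
    - [0,0,0]
    - [0,0,0]
    - [0,0,0]
    - [0,0,0]
  grip: [0,0,0,0,0,0,0,0,0,0]

```text
time_s: 18.25
eef_pos: [0.5318, -0.2422, 0.152]
eef_rot: [-0.001, 0.644, 0.765, -0.004]
wrist_force: [-0.8, 0.5, 5.0]
opening: -0.001
grasp_force: 2.8
```

Run:
```python
from h import *
gauge('g3')
```

```text
t 18.25 p [ 0.5318 -0.2422  0.152 ] q [-0.63  0.27  1.64 -0.01  1.23 -0.8 ] F [-0.8  0.5  5. ] op -0.001 gf 2.8
arm top 2202 0.1121 => handle top 0.1641
stem top 378 [0.0246 0.0257]
wheel top z 0.0591
side arm top 83 0.1102
```

The foot is in by 4.8 mm. I'll push 2 mm more, hold, then lift off straight up.

>>> play_rows:
  xyz:
    - [0,0,1]
    - [0,0,2]
    - [0,0,2]
    - [0,0,2]
    - [0,0,2]
    - [0,0,2]
    - [0,0,-8]
    - [0,0,-30]
    - [0,0,-60]
    - [0,0,-100]
  rot:
    - [0,0,0]
    - [0,0,0]
    - [0,0,0]
    - [0,0,0]
    - [0,0,0]
    - [0,0,0]
    - [0,0,0]
    - [0,0,0]
    - [0,0,0]
    - [0,0,0]
  grip: [0,0,0,0,0,0,0,0,0,0]

```text
time_s: 19.6
eef_pos: [0.5316, -0.2414, 0.2516]
eef_rot: [-0.003, 0.644, 0.765, -0.004]
wrist_force: [0.3, -0.6, 0.1]
opening: -0.005
grasp_force: 0.0
```

Run:
```python
from h import *
gauge('g4')
A=np.array([.42,.05,.36]);rel(A,R1);rel(C+.2*n,RK,(A,R1))
```

```text
t 19.6 p [ 0.5316 -0.2414  0.2516] q [-0.62  0.18  1.54 -0.01  1.42 -0.8 ] F [ 0.3 -0.6  0.1] op -0.005 gf 0.0
arm top 1252 0.1102 => handle top 0.1622
stem top 168 [0.0267 0.0277]
wheel top z 0.0591
side arm top 87 0.1075
xyz mm [ 307.7  -62.7 -105.4] rot [-0.002  0.009 -0.002]
xyz mm [229.3  58.8 101.3] rot [-0.354 -0.501 -1.194]
```

>>> play_rows:
  xyz:
    - [0,0,-50]
    - [40,-8,-80]
    - [85,-17,-105]
    - [130,-26,-105]
    - [175,-35,-105]
    - [220,-45,-105]
    - [265,-54,-105]
    - [307,-63,-105]
    - [307,-63,-105]
    - [307,-63,-105]
  rot:
    - [0,0,0]
    - [0,0,0]
    - [0,0,0]
    - [0,0,0]
    - [0,0,0]
    - [0,0,0]
    - [0,0,0]
    - [0,0,0]
    - [0,0,0]
    - [0,0,0]
  grip: [0,0,0,0,0,0,0,0,0,0]

```text
time_s: 20.95
eef_pos: [0.4184, 0.0501, 0.3562]
eef_rot: [-0.001, 0.643, 0.766, -0.004]
wrist_force: [0.4, -1.3, -0.2]
opening: 0.005
grasp_force: 0.0
```

>>> play_rows:
  xyz:
    - [29,7,5]
    - [58,14,10]
    - [86,22,20]
    - [115,30,30]
    - [143,37,45]
    - [172,44,60]
    - [200,52,80]
    - [229,59,100]
    - [229,59,100]
    - [229,59,100]
  rot:
    - [-0.044,-0.063,-0.149]
    - [-0.088,-0.125,-0.299]
    - [-0.133,-0.188,-0.448]
    - [-0.177,-0.25,-0.597]
    - [-0.221,-0.313,-0.746]
    - [-0.266,-0.376,-0.896]
    - [-0.31,-0.438,-1.045]
    - [-0.354,-0.501,-1.194]
    - [-0.354,-0.501,-1.194]
    - [-0.354,-0.501,-1.194]
  grip: [0,0,0,0,0,0,0,0,0,0]

```text
time_s: 22.2
eef_pos: [0.4374, 0.2849, 0.2558]
eef_rot: [0.28, 0.081, 0.956, -0.026]
wrist_force: [0.6, -0.5, 0.5]
opening: -0.003
grasp_force: 0.0
```

Run:
```python
from h import *
p,Rm=st();G=np.array([.5552,.2661,.0685]);rel(G+.075*n,RK);rel(G+.017*n,RK)
c=shot('wrist','w7');T=wpts(c)*1000;g=c['color'].max(-1);v,u=np.mgrid[:400,:640]
m=(g<50)&(abs(u-319)<25)&(v>120)&(v<215)&(T[...,2]>50);print('head top',np.median(T[m],0).round(1),np.percentile(T[m],[3,97],axis=0).round());print([np.round(T[a,b]).tolist() for a,b in ((165,290),(165,350))])
```

```text
t 22.2 p [0.4374 0.2849 0.2558] q [ 0.59 -0.19  2.01 -0.48  0.95 -0.6 ] F [ 0.6 -0.5  0.5] op -0.003 gf 0.0
xyz mm [  1.    2.  147.1] rot [-0.007 -0.006 -0.001]
xyz mm [  0.7   2.4 205.1] rot [-0.007 -0.006 -0.001]
head top [  0.    0.5 169.8] [[-12. -10. 168.]
 [ 12.  12. 172.]]
[[-3.0, -33.0, 225.0], [-2.0, 42.0, 224.0]]
```

>>> play_rows:
  xyz:
    - [0,0,40]
    - [0,0,80]
    - [0,0,120]
    - [0,0,150]
    - [0,0,170]
    - [0,0,176]
    - [0,0,176]
    - [0,0,176]
    - [0,0,176]
    - [0,0,176]
  rot:
    - [0,0,0]
    - [0,0,0]
    - [0,0,0]
    - [0,0,0]
    - [0,0,0]
    - [0,0,0]
    - [0,0,0]
    - [0,0,0]
    - [0,0,0]
    - [0,0,0]
  grip: [0,0,0,0,0,0,0,0,0,0]

```text
time_s: 23.5
eef_pos: [0.53, 0.2693, 0.1079]
eef_rot: [0.28, 0.08, 0.956, -0.026]
wrist_force: [-0.2, 0.5, -0.2]
opening: 0.003
grasp_force: 0.0
```

>>> play_rows:
  xyz:
    - [0,0,4]
    - [0,0,8]
    - [0,0,12]
    - [0,0,15]
    - [0,0,18]
    - [0,0,21]
    - [0,0,24]
    - [0,0,26]
    - [0,0,27]
    - [0,0,27]
  rot:
    - [0,0,0]
    - [0,0,0]
    - [0,0,0]
    - [0,0,0]
    - [0,0,0]
    - [0,0,0]
    - [0,0,0]
    - [0,0,0]
    - [0,0,0]
    - [0,0,0]
  grip: [0,0,0,0,0,0,0,0,0,0]

```text
time_s: 24.75
eef_pos: [0.5435, 0.267, 0.0865]
eef_rot: [0.28, 0.08, 0.956, -0.026]
wrist_force: [-26.8, -0.0, 29.4]
opening: 0.007
grasp_force: 19.6
```

Run:
```python
from h import *
p,Rm=st();G=np.array([.5552,.2661,.0685]);rel(G+.017*n,RK)
c=shot('wrist','w8');T=wpts(c)*1000
print([(v,T[v,318].round().tolist()) for v in range(200,250,5)],T[190,270].round())
```

```text
t 24.75 p [0.5435 0.267  0.0865] q [ 0.43  0.23  1.99 -0.65  0.54 -0.48] F [-26.8  -0.   29.4] op 0.007 gf 19.6
xyz mm [0.  1.1 4.5] rot [-0.006 -0.005  0.001]
[(200, [17.0, 0.0, 25.0]), (205, [14.0, 0.0, 24.0]), (210, [11.0, 0.0, 24.0]), (215, [8.0, 0.0, 24.0]), (220, [4.0, 0.0, 24.0]), (225, [12.0, 0.0, -2.0]), (230, [12.0, 0.0, -9.0]), (235, [11.0, 0.0, -13.0]), (240, [11.0, 0.0, -19.0]), (245, [11.0, 0.0, -25.0])] [ 24. -29.  23.]
```

A force of 40 N means the knob is at its stop, with the head top about 38 mm above the panel. Backing off to check.

>>> play_rows:
  xyz:
    - [0,0,-6]
    - [0,0,-20]
    - [0,0,-50]
    - [0,0,-90]
    - [0,0,-130]
    - [0,0,-150]
    - [0,0,-150]
    - [0,0,-150]
    - [0,0,-150]
    - [0,0,-150]
  rot:
    - [0,0,0]
    - [0,0,0]
    - [0,0,0]
    - [0,0,0]
    - [0,0,0]
    - [0,0,0]
    - [0,0,0]
    - [0,0,0]
    - [0,0,0]
    - [0,0,0]
  grip: [0,0,0,0,0,0,0,0,0,0]

```text
time_s: 26.05
eef_pos: [0.4645, 0.2801, 0.2097]
eef_rot: [0.279, 0.08, 0.957, -0.027]
wrist_force: [-0.5, 0.7, 0.3]
opening: 0.001
grasp_force: 0.0
```

Run:
```python
from h import *
p,Rm=st();c=shot('wrist','w9');T=wpts(c)*1000;g=c['color'].max(-1);v,u=np.mgrid[:400,:640]
m=(g<50)&(abs(u-319)<25)&(v>120)&(v<225)&(T[...,2]>50);print('head top',np.median(T[m],0).round(1));print([np.round(T[a,b]).tolist() for a,b in ((175,290),(175,350))])
s=shot('side','s9');P=pts(s)
d=np.array([.964,-.267]);e=np.array([.267,.964]);r=P[...,:2]-np.array([.534,-.2405]);a=r@d;b=r@e
k=(a>.06)&(a<.12)&(abs(b)<.012)&(P[...,2]>.08)&(P[...,2]<.25);print('side arm top',np.median(P[k][:,2]))
```

```text
t 26.05 p [0.4645 0.2801 0.2097] q [ 0.54 -0.1   2.03 -0.5   0.83 -0.59] F [-0.5  0.7  0.3] op 0.001 gf 0.0
head top [ -1.5   0.3 134.2]
[[-3.0, -29.0, 171.0], [-2.0, 36.0, 170.0]]
side arm top 0.10874922726088126
```

```bash
python3 -c "
from h import *
print(ctrl.hand_in())"
```

```text
the job is handed in; nothing more can be done
None
```

I pulled the brake knob to its stop, lowered the slide until the foot was about 7 mm in on the wheel cheese, pushed the knob fully home, backed the arm clear and handed the job in at about 26 s; no verdict came back.

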